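Slide the pot under the clamp and against its sprung stop

TASK

Without lifting or tipping it, slide the larger of the two lidded pots across the bench into the marked ring under the toggle clamp's spindle, centred on the rubber stop pad, and press it gently against the sprung pad until the pot itself loads the pad with about 10 N (the drag of the pot on the bench comes on top) for half a second. Do not ram the stop, and leave the pot standing in the ring, still resting against the pad. Leave the small pot, wing nut, disc spring and vial rack where they are.

Things in the scene. Friction and masses are not known exactly. Their poses are not given: they have to be found in the camera images.
- pot: The larger lidded round steel pot, a closed upright cylinder 104 mm in diameter and 60 mm high with a flat lid, 0.5 to 0.9 kg, smooth wall, too wide for the gripper to span. It stands on one of two marked parking rings (128 mm diameter) on the bench. Origin: centre of its underside; z up. Its yaw means nothing.
- small_pot: The smaller lidded round steel pot, 76 mm in diameter and 60 mm high, standing on the other parking ring. A bystander. Origin: centre of its underside.
- fixture: Fixed clamp fixture. Origin: on the bench, centre of the marked ring (164 mm diameter, flat), straight below the spindle; its +x is level and points from the ring to the stop: push the pot home along +x. z up. A 10 mm high aluminium plate covers x = 90 to 270, y = -65 to 65 mm, with the clamp at x = 170 to 270 mm.
- spindle_tip (a point): Lower end of the clamp's hanging spindle (rubber tip 20 mm in diameter), 84 mm above the ring's centre. The clamp arm (21 mm wide, 124 to 146 mm above the bench) runs from fixture x = -20 mm to the clamp. An upright gripper behind the pot would meet the spindle as the pot comes home: lean it back, away from the stop, about 30 degrees.
- stop_block (a point): Centre of the front face of the fixed block that carries the stop, at fixture x = 105, y = 0, 30 mm high. The stop is an upright rubber pad, 48 mm in diameter, on a sprung plunger in front of it, on the same line. Untouched, the pad face stands 43 to 73 mm before this point (set anew each time, not measured: feel for it). It yields 14 mm at 1 N/mm, from 1 to 15 N, then is solid.
- wing_nut: Large titanium wing nut, hub 34 mm, about 100 mm across the wings, 45 mm high, lying on the bench. A bystander. Origin: centre of its underside.
- disc_spring: Beryllium-copper disc spring, a shallow cone ring 95 mm in diameter, 12 mm high. A bystander. Origin: centre of its underside.
- vial_rack: Clear polycarbonate vial rack, 60 x 150 mm, 82 mm high with its capped vials. A bystander. Origin: centre of its underside; long along its y.

How it is judged:
By the outcome, as a careful person would: the job done as asked, in the order asked, and still so for the second after the job is handed in, with the robot touching nothing.
It also fails if it takes over 72 s, if anything falls off the work surface, if the arm or the gripper's body presses on something with over 40 N, if the wrist force passes 120 N, or if a joint passes its speed limit or range.

ROBOT

A 7-joint arm with a two-finger parallel gripper is mounted at the origin on the work surface. World frame = base frame: x ahead of the robot, y to its left, z up, the work surface at z = 0. Lengths are in mm, angles in rad, forces in N, time in s.
With the tool pointing down it reaches from about 400 to 875 mm from the base axis. Payload 4.4 kg.
Tool frame: the origin (TCP) lies midway between the tips of the shut fingers; the grasp point (between the pads) lies grasp_offset behind it (grasp_offset is the distance from the TCP to the grasp point, in mm); z points along the fingers, y is the line along which they close (so a half turn about z gives the same grasp; the last joint's range is limited). The gripper opens to 85 mm and grips with 20 to 120 N. Pads are 22 mm wide; open, the fingers measure 114 mm over their backs; the gripper's body (76 mm by 85 mm) begins 54 mm behind the grasp point. The pads swing forward as they close: fully open they stand 13 mm farther back than shut.
Start: joints at [-1.298, 0.628, 0.038, 1.517, -0.027, 0.996, -0.02], TCP at [216.008, 613.073, 231.313] pointing down, gripper open.
Joint ranges: [-3.06, 3.06], [-0.37, 2.12], [-1.25, 1.32], [0.18, 2.47], [-1.1, 4.24], [0.23, 1.98], [-2.94, 2.94]. Speed limits (rad/s): [2.57, 2.57, 3.14, 3.14, 3.14, 3.14, 3.14].

INTERFACE

Orientations are given as [roll, pitch, yaw] about the fixed x, y, z axes, in that order (R = Rz(yaw) Ry(pitch) Rx(roll)).
In Python, from cell import * gives the robot as it stands. The module is installed in compiled form; this text tells all that it offers.
- The arm moves only by the shell command python3 -m jog 'ROWS'. ROWS is a JSON object of lists of equal length, an entry for each row: "angular": the turn, a rotation vector about the tool's x, y, z in degrees, a list of three; "travel": the shift along the tool's x, y, z in cm, a list of three; "fingers": the closure, from 0 (fully open) to 1 (shut). In form: {"angular": [[rx, ry, rz], ...], "travel": [[tx, ty, tz], ...], "fingers": [fingers, ...]}. A call has 1 to 5 rows; each row is the pose to reach, as a shift and turn from the pose commanded when the call began, along the tool's axes at that moment; what a row does not reach only later rows make up. A row lasts 1/8 s, in which the tool goes at most 62.5 mm and 10.7 degrees, less where a joint would pass 70% of its speed; a pose out of reach is approached as far as the arm can. A call with a gripper value outside its range is refused whole. The fingers move at their own pace and stop on an object; the grip force is fixed at half the most. Time passes only in rows, so rows that repeat a pose let the fingers close. It gives the time, the measured TCP pose, the force and the opening at its end, in the units of the state.
- read_state(): the state, without advancing time (a new reading comes with each control period).
- get_image(name): name is "scene" or "top" or "wrist"; returns the picture (384x512x3 uint8, red, green, blue); there is no depth.
- camera_model(name): a dict with "mtx" (3x3 intrinsics, pixels), "T" (4x4, takes a point from camera to world coordinates). Camera axes: x right, y down, z forward; pixel columns grow to the right and rows downward; lengths in mm; the calibration is good to about 2 mm. A picture is of the moment at which its call begins: read the wrist's pose just before it. camera_model takes no time and is no camera call; for the wrist camera it gives the pose at the moment of the call.
- finish_job(): hands the job in, once; it reports no verdict.
The state is a dict: "clock": time; "qpos": joint angles; "qd": joint speeds; "tau": joint torques, N m; "eef_pos": TCP position; "tool_rot": TCP orientation; "force": force on the tool from outside, world axes, zero at the start; "torque": the same for the moment, N m; "width": finger opening in mm.
Only numpy, scipy, OpenCV 4.12 (cv2) and the standard library are available. Lean on these libraries where they do the work, as an engineer would, in place of code of your own. Each camera call takes 0.05 s, during which the arm holds its last target. There are 200 camera calls.

## Working session

There is one attempt and no reset: what is moved stays moved. The work goes in short steps, Python scripts to look and compute and a shell command to move; the robot and the scene stay as the last step left them, time stands still between calls to the robot, and variables do not carry over. Pictures are saved under pics/ and viewed, on a budget of 10 in all, crops included, one or two more only if the job needs it, and the job is handed in when it is done.

```bash
mkdir -p pics; python3 - <<'E'
from cell import *
import cv2
for n in ("top","scene"):
    im=get_image(n); cv2.imwrite(f"pics/{n}0.png",cv2.resize(im[:,:,::-1],(800,600),interpolation=cv2.INTER_CUBIC))
    print(n,camera_model(n))
print(read_state())
E
```

```text
top {'mtx': array([[398.56623913,   0.        , 251.36306458],
       [  0.        , 398.56623913, 181.72379029],
       [  0.        ,   0.        ,   1.        ]]), 'T': array([[ 1.26469694e-02, -9.90917978e-01,  1.33871637e-01,
         4.30038706e+02],
       [-9.99595525e-01, -9.11847346e-03,  2.69377053e-02,
         5.10953863e+01],
       [-2.54723515e-02, -1.34158169e-01, -9.90632497e-01,
         9.43667018e+02],
       [ 0.00000000e+00,  0.00000000e+00,  0.00000000e+00,
         1.00000000e+00]])}
scene {'mtx': array([[466.53584321,   0.        , 252.88639712],
       [  0.        , 466.53584321, 191.51448939],
       [  0.        ,   0.        ,   1.        ]]), 'T': array([[ 7.87544113e-01,  3.23697690e-01, -5.24398775e-01,
         1.02621747e+03],
       [ 6.16251782e-01, -4.17571461e-01,  6.67733342e-01,
        -5.69222220e+02],
       [-2.83022234e-03, -8.49031142e-01, -5.28335224e-01,
         5.78622442e+02],
       [ 0.00000000e+00,  0.00000000e+00,  0.00000000e+00,
         1.00000000e+00]])}
{'clock': 0.1, 'qpos': array([-1.29777165,  0.62923519,  0.03843262,  1.51824394, -0.02703049,
        0.99634765, -0.02002142]), 'qd': array([-5.44116427e-04, -1.93944335e-03, -1.27488523e-03, -2.51160631e-03,
        8.63074408e-05,  8.73109763e-04, -3.90021376e-04]), 'tau': array([ 2.78895037e-03, -5.64531970e+01,  1.23021170e+00, -1.93973190e+01,
        1.11667888e-02,  5.43491813e-03,  6.72595377e-06]), 'eef_pos': array([215.81502058, 612.53040991, 230.50048681]), 'tool_rot': array([-3.13987548e+00, -1.64687481e-05,  2.80274031e+00]), 'force': array([0.44380599, 0.00495769, 0.02565315]), 'torque': array([0.01465022, 0.05708399, 0.03892079]), 'width': 85.52861072948886}
```

View pics/top0.png

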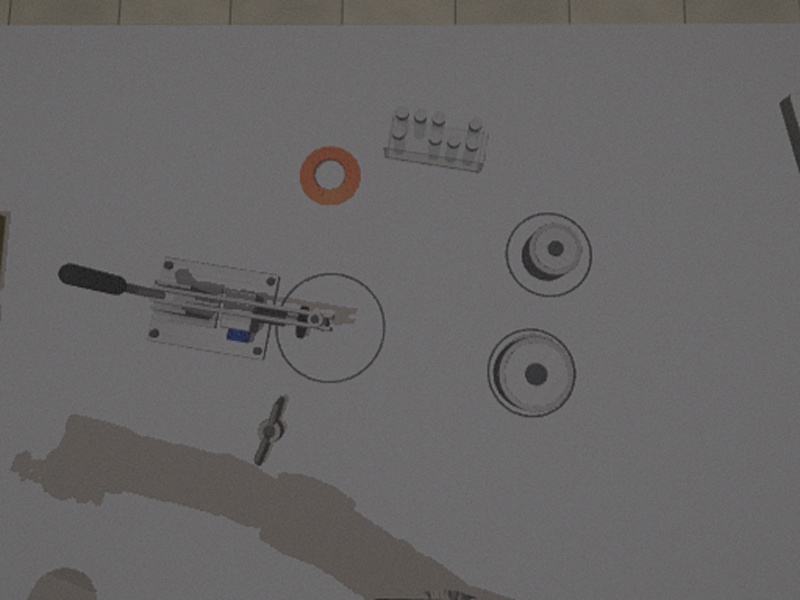

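View pics/scene0.png

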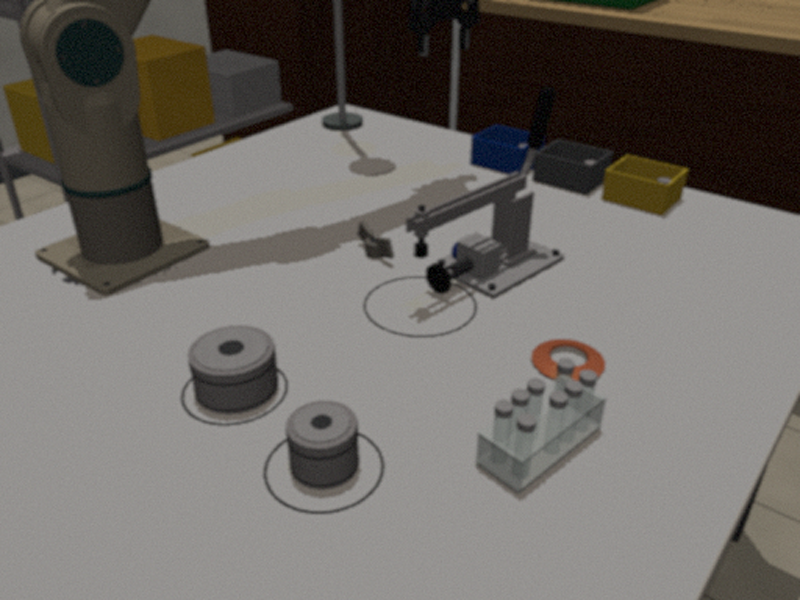

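Top view (800x600): large pot lid at about (536,374) on the ring around (532,373), small pot at (555,248), target ring at about (330,327), with the fixture pointing left (world +y). Next, an enlarged crop for finer pixels.

```bash
cat > h.py <<'E'
from cell import *
import numpy as np, cv2
from scipy.spatial.transform import Rotation as R
def pix2w(u,v,z,n="top"):
    c=camera_model(n); d=c["T"][:3,:3]@np.linalg.solve(c["mtx"],[u,v,1.]); o=c["T"][:3,3]
    return o+d*(z-o[2])/d[2]
def w2pix(p,n="top"):
    c=camera_model(n); q=c["T"][:3,:3].T@(np.array(p)-c["T"][:3,3]); q=c["mtx"]@q; return q[:2]/q[2]
E
python3 - <<'E'
from h import *
im=get_image("top")
im=cv2.convertScaleAbs(im,alpha=1.6)
a=cv2.resize(im[145:260,90:260],None,fx=4.7,fy=4.7,interpolation=cv2.INTER_CUBIC)
cv2.imwrite("pics/fix.png",a[:,:,::-1])
b=cv2.resize(im[195:280,300:385],None,fx=6,fy=6,interpolation=cv2.INTER_CUBIC)
cv2.imwrite("pics/pot.png",b[:,:,::-1])
s=lambda u,v:(u/1.5625,v/1.5625)
for n,u,v,z in [("ring",330,327,0),("pot",536,374,60),("small",555,248,60),("parkring",532,373,0),("c1",165,257,10),("c2",280,275,10),("c3",149,340,10),("c4",264,359,10),("nut",270,430,20),("rackA",385,157,0),("rackB",482,171,0)]:
    print(n,pix2w(*s(u,v),z).round(1))
E
```

```text
ring [490.7 171.3   0. ]
pot [ 424.4 -126.6   60. ]
small [ 603.6 -156.9   60. ]
parkring [ 425.4 -132.8    0. ]
c1 [594.8 427.1  10. ]
c2 [568.4 248.5  10. ]
c3 [467.4 443.6  10. ]
c4 [441.1 267.8  10. ]
nut [338.3 252.6  20. ]
rackA [759.   91.5  -0. ]
rackB [736.9 -60.5   0. ]
```

View pics/fix.png

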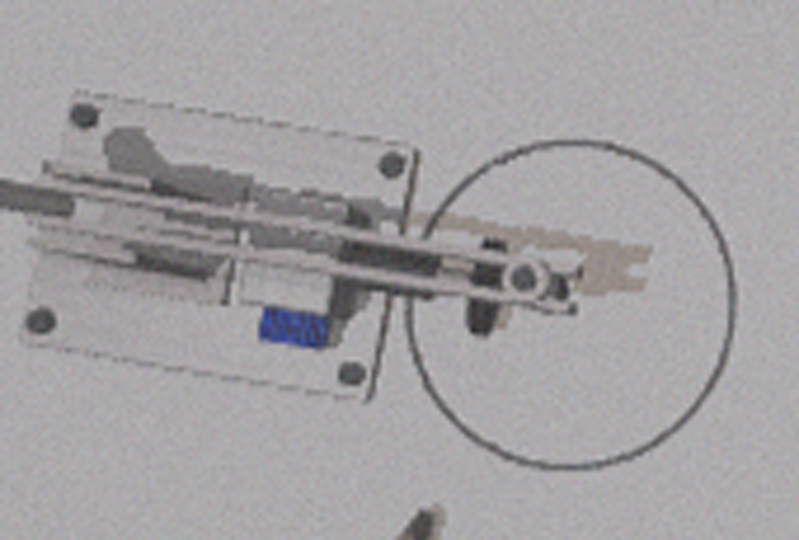

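View pics/pot.png

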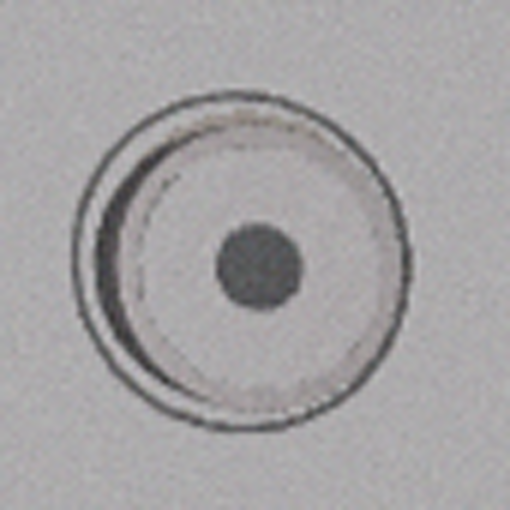

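Fixture crop: ring extents 406–737 × 140–468, so its centre is (571,304); plate corners at (73,92), (417,150), (368,400), (23,345). Pot crop: lid mark at (259,267), parking ring centre at (242,262).

```bash
python3 - <<'E'
from h import *
f=lambda u,v:((u+.5)/4.7-.5+90,(v+.5)/4.7-.5+145)
g=lambda u,v:((u+.5)/6-.5+300,(v+.5)/6-.5+195)
ring=pix2w(*f(571.5,304),0); print("ring",ring)
C=[pix2w(*f(*p),10) for p in [(73,92),(417,150),(368,400),(23,345)]]
print(np.round(C,1)); c=np.mean(C,0)
ax=(C[0]+C[3]-C[1]-C[2])/2; ay=(C[0]+C[1]-C[2]-C[3])/2
print("plate c",c,"len",np.linalg.norm(ax[:2]),np.linalg.norm(ay[:2]))
print("yaw from edges",np.degrees([np.arctan2(ax[1],ax[0]),np.arctan2(-ay[0]*-1,ay[1]*-1), np.arctan2(*(c-ring)[1::-1])]), np.linalg.norm((c-ring)[:2]))
print("pot",pix2w(*g(259,267),60),"park",pix2w(*g(242,262),0))
E
```

```text
ring [490.65941145 171.2885481    0.        ]
[[595.5 428.3  10. ]
 [567.1 250.5  10. ]
 [441.1 270.3  10. ]
 [466.4 445.6  10. ]]
plate c [517.53934775 348.69467392  10.        ] len 178.56310420172505 128.86498232968222
yaw from edges [81.35940324 81.71980201 81.38428227] 179.43094620015358
pot [ 424.96155135 -125.99901191   60.        ] park [ 426.45642066 -131.48731206    0.        ]
```

```bash
cat >> h.py <<'E'
YAW=np.radians(81.4); D=np.array([np.cos(YAW),np.sin(YAW),0]); N=np.array([-D[1],D[0],0]); RING=np.array([490.7,171.3,0])
def pose(lean,yaw=YAW):   # tool x along push, z down, leaning back
    return R.from_euler('xyz',[np.pi,0,yaw])*R.from_euler('y',-np.radians(lean)) 
def rel(p0,r0,p1,r1):
    return (r0.inv().apply(np.array(p1)-p0)/10).round(2),np.degrees((r0.inv()*r1).as_rotvec()).round(1)
def fx(p):
    q=np.array(p)-RING; return np.round([q@D,q@N,p[2]],1)
E
python3 - <<'E'
from h import *
s=read_state(); p0=s["eef_pos"]; r0=R.from_euler('xyz',s["tool_rot"])
for l in (30,): print("z axis",pose(l).apply([0,0,1]),"x",pose(l).apply([1,0,0]))
seq=[([330,330,300],pose(0,np.radians(125))),([430,0,300],pose(0)),([410,-227,200],pose(0)),([410,-227,120],pose(32)),([410,-227,12],pose(32))]
for p,r in seq:
    print(p,*rel(p0,r0,p,r)); p0,r0=np.array(p),r
E
```

```text
z axis [-0.07476767 -0.49437819 -0.8660254 ] x [ 0.12950141  0.85628814 -0.5       ]
[330, 330, 300] [-20.16 -22.87  -6.91] [-0.1  0.  35.6]
[430, 0, 300] [-32.77 -10.74  -0.  ] [ 0.  -0.  43.6]
[410, -227, 200] [-22.74   1.42  10.  ] [0. 0. 0.]
[410, -227, 120] [ 0. -0.  8.] [ -0. -32.  -0.]
[410, -227, 12] [ 5.72 -0.    9.16] [0. 0. 0.]
```

```bash
sed -i "s/-np.radians(lean)/np.radians(lean)/" h.py
python3 -m jog '{"angular":[[0,0,7],[0,0,14],[0,0,21],[0,0,28],[0,0,35.6]],"travel":[[-3,-3.4,-3.5],[-7,-8,-6.9],[-11.5,-13,-6.9],[-16,-18,-6.9],[-20.2,-22.9,-6.9]],"fingers":[0.3,0.3,0.3,0.3,0.3]}'
python3 -m jog '{"angular":[[0,0,9],[0,0,18],[0,0,27],[0,0,36],[0,0,43.6]],"travel":[[-5.5,-1.8,0],[-11,-3.6,0],[-16.5,-5.4,0],[-22,-7.2,0],[-27.5,-9,0]],"fingers":[0.3,0.3,0.3,0.3,0.3]}'
python3 - <<'E'
from h import *
s=read_state(); p0=s["eef_pos"]; r0=R.from_euler('xyz',s["tool_rot"]); print(s["qpos"].round(2),s["tool_rot"])
for p,r in [([410,-227,200],pose(0)),([410,-227,120],pose(32)),([410,-227,12],pose(32))]:
    print(p,*rel(p0,r0,p,r)); p0,r0=np.array(p),r
E
```

```text
clock: 0.78
eef_pos: [324.4, 344.7, 300.4]
tool_rot: [3.141, -0.0, 2.177]
force: [1.1, -0.1, -0.0]
width: 59.7
clock: 1.4
eef_pos: [408.0, 68.1, 300.4]
tool_rot: [3.141, -0.001, 1.416]
force: [0.6, -1.0, 0.3]
width: 59.6
[-0.68  0.22  0.55  2.04 -0.15  0.91 -0.21] [ 3.14111516e+00 -6.15394570e-04  1.41636081e+00]
[410, -227, 200] [-29.14   4.73  10.03] [ 0.  -0.  -0.2]
[410, -227, 120] [ 0. -0.  8.] [ 0. 32.  0.]
[410, -227, 12] [-5.72 -0.    9.16] [0. 0. 0.]
```

```bash

python3 -m jog '{"angular":[[0,0,0],[0,0,0],[0,0,0],[0,0,0],[0,0,0]],"travel":[[-5.8,1,1],[-11.6,2,3],[-17.4,3,5],[-23.3,4,8],[-29.1,4.7,10]],"fingers":[0.3,0.3,0.3,0.3,0.3]}'
python3 -m jog '{"angular":[[0,8,0],[0,16,0],[0,24,0],[0,32,0],[0,32,0]],"travel":[[0,0,2],[0,0,4],[0,0,6],[0,0,8],[0,0,8]],"fingers":[0.3,0.3,0.3,0.3,0.3]}'
python3 - <<'E'
from h import *
s=read_state(); p0=s["eef_pos"]; r0=R.from_euler('xyz',s["tool_rot"]); print(s["qpos"].round(2),s["tool_rot"],r0.apply([0,0,1]))
for p,r in [([410,-227,12],pose(32))]:
    print(p,*rel(p0,r0,p,r)); p0,r0=np.array(p),r
E
```

```text
clock: 2.02
eef_pos: [410.6, -222.7, 200.3]
tool_rot: [-3.141, -0.001, 1.422]
force: [0.9, 0.5, 0.4]
width: 59.9
clock: 2.65
eef_pos: [408.7, -223.7, 118.7]
tool_rot: [-3.136, -0.559, 1.412]
force: [-0.4, 0.6, 0.1]
width: 60.0
[ 0.64  0.75  0.21  1.91 -0.69  1.    1.19] [-3.13565283 -0.55911418  1.41170721] [ 0.07816474  0.52466887 -0.84771036]
[410, -227, 12] [-5.92  0.24  8.89] [-0.1 -0.  -0.4]
```

Now lower and look.

```bash

python3 -m jog '{"angular":[[0,0,0],[0,0,0],[0,0,0],[0,0,0]],"travel":[[-2.0,0.1,3],[-4,0.1,6],[-5.9,0.1,8.9],[-5.9,0.1,8.9]],"fingers":[0.3,0.3,0.3,0.3]}'
python3 - <<'E'
from h import *
im=get_image("scene"); s=read_state(); p=s["eef_pos"]; print(p,s["force"],fx(p),s["qpos"].round(2))
a=cv2.convertScaleAbs(im[150:350,60:327],alpha=1.7); cv2.imwrite("pics/s1.png",cv2.resize(a,(800,600),interpolation=cv2.INTER_CUBIC)[:,:,::-1])
im=get_image("top"); a=cv2.convertScaleAbs(im[180:300,290:450],alpha=1.7); cv2.imwrite("pics/t1.png",cv2.resize(a,(800,600),interpolation=cv2.INTER_CUBIC)[:,:,::-1])
E
```

```text
clock: 3.15
eef_pos: [411.2, -222.5, 14.6]
tool_rot: [-3.139, -0.559, 1.421]
force: [0.3, 0.1, 0.1]
width: 59.8
[ 411.75915274 -223.18122249   15.76623561] [ 0.91022315 -1.08919682  0.25150523] [-401.9   19.1   15.8] [ 0.67  0.92  0.14  1.92 -0.79  0.84  1.32]
```

View pics/s1.png

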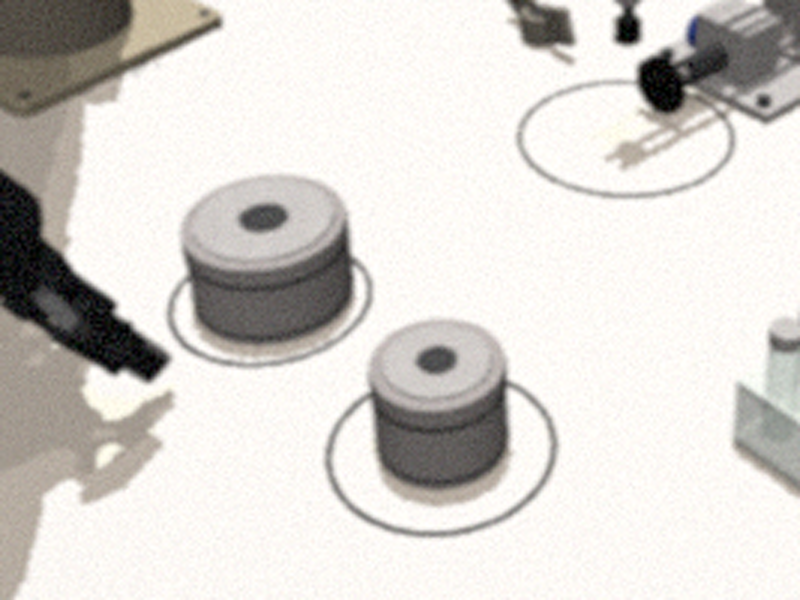

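The gripper is behind the large pot, low and leaning back, with nothing in the way. Approaching contact.

```bash

python3 -m jog '{"angular":[[0,0,0],[0,0,0],[0,0,0],[0,0,0]],"travel":[[0.75,0,0.8],[1.6,0,1.4],[2.3,0,2.0],[2.7,0,2.3]],"fingers":[0.3,0.3,0.3,0.3]}'
python3 -m jog '{"angular":[[0,0,0],[0,0,0],[0,0,0],[0,0,0],[0,0,0]],"travel":[[0.4,0,0.25],[0.8,0,0.5],[1.2,0,0.75],[1.6,0,1.0],[2.0,0,1.25]],"fingers":[0.3,0.3,0.3,0.3,0.3]}'
python3 - <<'E'
from h import *
s=read_state(); print(fx(s["eef_pos"]),"fwd",s["force"]@D,s["force"],np.degrees(s["tool_rot"]))
E
```

```text
clock: 3.75
eef_pos: [416.7, -188.7, 9.7]
tool_rot: [-3.142, -0.559, 1.421]
force: [-1.1, -0.1, -0.6]
width: 59.8
clock: 4.38
eef_pos: [419.7, -168.2, 9.2]
tool_rot: [3.141, -0.555, 1.42]
force: [-1.4, -4.3, 0.9]
width: 60.0
[-346.3   19.4    9.2] fwd -4.451306957084934 [-1.3569492  -4.29670561  0.91428117] [179.98579354 -31.80577116  81.33524933]
```

```bash

python3 -m jog '{"angular":[[0,0,0],[0,0,0],[0,0,0],[0,0,0],[0,0,0]],"travel":[[1.02,0.12,0.64],[2.04,0.24,1.27],[3.05,0.36,1.91],[4.07,0.48,2.54],[5.09,0.6,3.18]],"fingers":[0.3,0.3,0.3,0.3,0.3]}'
python3 -m jog '{"angular":[[0,0,0],[0,0,0],[0,0,0],[0,0,0],[0,0,0]],"travel":[[1.02,0.12,0.64],[2.04,0.24,1.27],[3.05,0.36,1.91],[4.07,0.48,2.54],[5.09,0.6,3.18]],"fingers":[0.3,0.3,0.3,0.3,0.3]}'
python3 - <<'E'
from h import *
s=read_state(); print(fx(s["eef_pos"]),"fwd",s["force"]@D,s["force"],np.degrees(s["tool_rot"]),s["qpos"].round(2))
im=get_image("top"); a=cv2.convertScaleAbs(im[145:295,190:390],alpha=1.7); cv2.imwrite("pics/t2.png",cv2.resize(a,(800,600),interpolation=cv2.INTER_CUBIC)[:,:,::-1])
E
```

```text
clock: 5.0
eef_pos: [435.1, -107.1, 9.4]
tool_rot: [-3.141, -0.559, 1.421]
force: [-0.3, -2.9, -2.2]
width: 59.8
clock: 5.62
eef_pos: [450.1, -48.8, 9.5]
tool_rot: [-3.141, -0.558, 1.42]
force: [-0.1, -2.1, -2.4]
width: 59.9
[-223.7    7.3    9.5] fwd -2.0517113903624065 [-0.05565401 -2.0666255  -2.43223854] [-179.98924612  -31.99856568   81.37860813] [ 0.5   0.9  -0.09  2.13 -1.04  0.55  1.31]
```

View pics/t2.png

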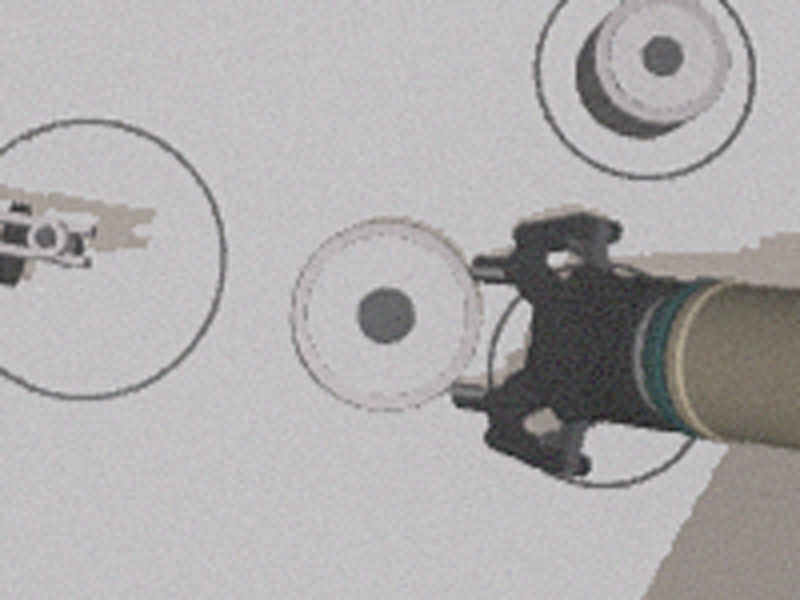

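The pot is cradled between the two open fingers, with its lid mark at crop (386,315); the small pot hasn't moved.

```bash
python3 - <<'E'
from h import *
print(fx(pix2w(190+386.5/4-.5,145+315.5/4-.5,60)))
E
python3 -m jog '{"angular":[[0,0,0],[0,0,0],[0,0,0],[0,0,0],[0,0,0]],"travel":[[1.02,0.15,0.64],[2.04,0.30,1.27],[3.05,0.45,1.91],[4.07,0.6,2.54],[5.09,0.7,3.18]],"fingers":[0.3,0.3,0.3,0.3,0.3]}'
python3 - <<'E'
from h import *
s=read_state(); print(fx(s["eef_pos"]),"fwd",s["force"]@D,s["force"],np.degrees(s["tool_rot"]),s["qpos"].round(2))
im=get_image("top"); a=cv2.convertScaleAbs(im[145:260,170:323],alpha=1.7); cv2.imwrite("pics/t3.png",cv2.resize(a,(800,600),interpolation=cv2.INTER_CUBIC)[:,:,::-1])
E
```

```text
[-176.9    6.7   60. ]
clock: 6.3
eef_pos: [466.1, 8.2, 9.7]
tool_rot: [3.141, -0.557, 1.419]
force: [-1.7, -5.4, 1.5]
width: 60.0
[-1.65e+02 -1.00e-01  9.70e+00] fwd -5.559032120981788 [-1.66462132 -5.37049621  1.50236627] [179.9653887  -31.93318113  81.31972363] [ 0.49  0.9  -0.24  2.15 -1.07  0.41  1.22]
```

```bash

python3 -m jog '{"angular":[[0,0,0],[0,0,0],[0,0,0],[0,0,0],[0,0,0]],"travel":[[1.02,0,0.64],[2.04,0,1.27],[3.05,0,1.91],[4.07,0,2.54],[5.09,0,3.18]],"fingers":[0.3,0.3,0.3,0.3,0.3]}'
python3 -m jog '{"angular":[[0,0,0],[0,0,0],[0,0,0],[0,0,0],[0,0,0]],"travel":[[0.34,0,0.21],[0.68,0,0.42],[1.02,0,0.64],[1.36,0,0.85],[1.7,0,1.06]],"fingers":[0.3,0.3,0.3,0.3,0.3]}'
python3 - <<'E'
from h import *
s=read_state(); print(fx(s["eef_pos"]),"fwd",s["force"]@D,s["force"],np.degrees(s["tool_rot"]),s["qpos"].round(2))
im=get_image("top"); a=cv2.convertScaleAbs(im[145:260,150:303],alpha=1.7); cv2.imwrite("pics/t4.png",cv2.resize(a,(800,600),interpolation=cv2.INTER_CUBIC)[:,:,::-1])
E
```

```text
clock: 6.98
eef_pos: [475.0, 67.6, 9.6]
tool_rot: [3.141, -0.558, 1.419]
force: [-0.6, -4.6, 1.8]
width: 59.7
clock: 7.6
eef_pos: [479.1, 86.8, 10.7]
tool_rot: [-3.137, -0.559, 1.42]
force: [0.1, -2.5, -3.0]
width: 59.5
[-85.3  -1.2  10.7] fwd -2.501726089216012 [ 0.06061332 -2.53934131 -2.99770463] [-179.74726685  -32.01134403   81.37336484] [ 0.45  0.93 -0.44  2.17 -1.1   0.23  1.11]
```

View pics/t4.png

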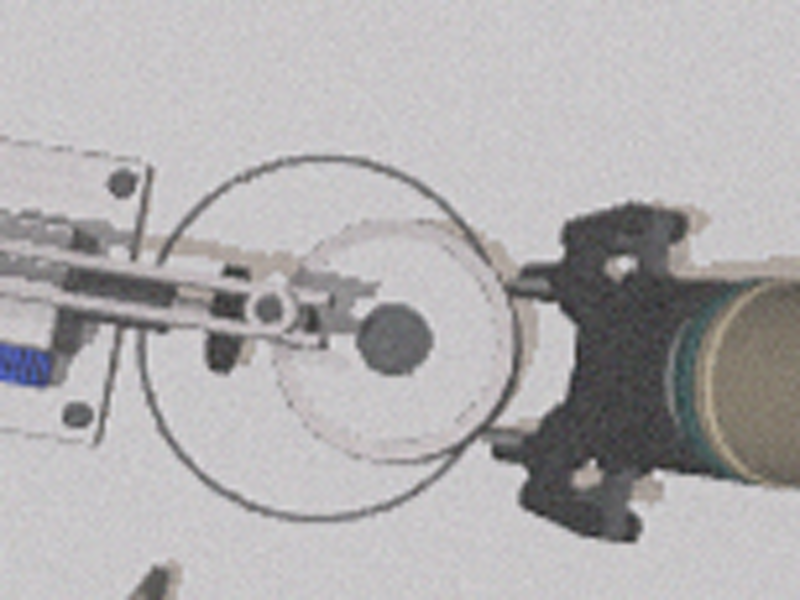

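The pot is entering the ring and still cradled, with its lid mark at crop (394,339). But joints 5 and 6 are now at their range limits (-1.10, 0.23). I'll back off a little and look for an orientation with more room.

```bash
cat > st.py <<'E'
from h import *
s=read_state(); print("fx",fx(s["eef_pos"]),"F d,n,z",np.round([s["force"]@D,s["force"]@N,s["force"][2]],1),"rot",np.degrees(s["tool_rot"]).round(1),"q",s["qpos"].round(3),"t",s["clock"].round(2))
E
python3 - <<'E'
from h import *
print(fx(pix2w(150+394.5/5.229-.5,145+339.5/5.217-.5,60)))
E
python3 -m jog '{"angular":[[0,0,0],[0,0,0],[0,0,0]],"travel":[[-0.8,0,-0.5],[-1.6,0,-1.0],[-1.7,0,-1.1]],"fingers":[0.3,0.3,0.3]}' >/dev/null; python3 st.py
python3 -m jog '{"angular":[[0,-4,0],[0,-7,0],[0,-7,0]],"travel":[[0,0,0],[0,0,0],[0,0,0]],"fingers":[0.3,0.3,0.3]}'>/dev/null; python3 st.py
python3 -m jog '{"angular":[[0,0,6],[0,0,10],[0,0,10]],"travel":[[0,0,0],[0,0,0],[0,0,0]],"fingers":[0.3,0.3,0.3]}'>/dev/null; python3 st.py
```

```text
[-38.5  -1.6  60. ]Traceback (most recent call last):
  File "st.py", line 2, in <module>
    s=read_state(); print("fx",fx(s["eef_pos"]),"F d,n,z",np.round([s["force"]@D,s["force"]@N,s["force"][2]],1),"rot",np.degrees(s["tool_rot"]).round(1),"q",s["qpos"].round(3),"t",s["clock"].round(2))
                                                                                                                                                                                    ^^^^^^^^^^^^^^^^
AttributeError: 'float' object has no attribute 'round'
Traceback (most recent call last):
  File "st.py", line 2, in <module>
    s=read_state(); print("fx",fx(s["eef_pos"]),"F d,n,z",np.round([s["force"]@D,s["force"]@N,s["force"][2]],1),"rot",np.degrees(s["tool_rot"]).round(1),"q",s["qpos"].round(3),"t",s["clock"].round(2))
                                                                                                                                                                                    ^^^^^^^^^^^^^^^^
AttributeError: 'float' object has no attribute 'round'
Traceback (most recent call last):
  File "st.py", line 2, in <module>
    s=read_state(); print("fx",fx(s["eef_pos"]),"F d,n,z",np.round([s["force"]@D,s["force"]@N,s["force"][2]],1),"rot",np.degrees(s["tool_rot"]).round(1),"q",s["qpos"].round(3),"t",s["clock"].round(2))
                                                                                                                                                                                    ^^^^^^^^^^^^^^^^
AttributeError: 'float' object has no attribute 'round'
```

```bash
sed -i 's/s\["clock"\].round(2)/round(s["clock"],2)/' st.py; python3 st.py
python3 -m jog '{"angular":[[0,0,-7],[0,0,-14],[0,0,-20],[0,0,-20]],"travel":[[0,0,0],[0,0,0],[0,0,0],[0,0,0]],"fingers":[0.3,0.3,0.3,0.3]}'>/dev/null; python3 st.py
```

```text
fx [-106.2   -1.4   10.9] F d,n,z [-1.1 -0.3  0.2] rot [-175.2  -24.6   70.4] q [ 0.313  0.859 -0.293  2.176 -1.079  0.246  0.861] t 8.78
fx [-106.    -1.4   11. ] F d,n,z [-0.2  0.1  0.4] rot [175.6 -24.7  92.4] q [ 0.319  0.86  -0.302  2.176 -1.064  0.24   1.194] t 9.28
```

```bash

python3 -m jog '{"angular":[[0,0,5],[0,0,10],[0,0,10]],"travel":[[0,0,0],[0,0,0],[0,0,0]],"fingers":[0.3,0.3,0.3]}'>/dev/null; python3 st.py
python3 -m jog '{"angular":[[5,0,0],[10,0,0],[10,0,0]],"travel":[[0,0,0],[0,0,0],[0,0,0]],"fingers":[0.3,0.3,0.3]}'>/dev/null; python3 st.py
python3 -m jog '{"angular":[[-7,0,0],[-14,0,0],[-20,0,0],[-20,0,0]],"travel":[[0,0,0],[0,0,0],[0,0,0],[0,0,0]],"fingers":[0.3,0.3,0.3,0.3]}'>/dev/null; python3 st.py
```

```text
fx [-105.8   -1.5   11.1] F d,n,z [-0.3 -0.5  0.3] rot [-179.8  -25.    81.4] q [ 0.315  0.859 -0.297  2.176 -1.072  0.243  1.027] t 9.65
fx [-105.3   -3.    10.7] F d,n,z [ 0.6  0.6 -0. ] rot [-170.   -25.    81.6] q [ 0.105  0.877  0.009  2.017 -0.856  0.603  0.803] t 10.03
fx [-124.   -35.    45.8] F d,n,z [-0.5 -1.2  1. ] rot [174.7 -25.2  81.4] q [ 0.376  0.792 -0.328  2.172 -1.1    0.232  1.06 ] t 10.53
```

```bash

python3 -m jog '{"angular":[[7,0,0],[14,0,0],[20,0,0],[20,0,0]],"travel":[[0,0,0],[0,0,0],[0,0,0],[0,0,0]],"fingers":[0.3,0.3,0.3,0.3]}'>/dev/null; python3 st.py
python3 - <<'E'
from h import *
s=read_state(); r=R.from_euler('xyz',s["tool_rot"]); p=s["eef_pos"]
print("axes fwd,n,up in tool:",*[r.inv().apply(v).round(3) for v in (D,N,[0,0,1])])
im=get_image("top"); a=cv2.convertScaleAbs(im[145:260,150:303],alpha=1.7); cv2.imwrite("pics/t5.png",cv2.resize(a,(800,600),interpolation=cv2.INTER_CUBIC)[:,:,::-1])
E
```

```text
fx [-121.6  -35.8   43.1] F d,n,z [ 0.3  0.2 -1.1] rot [-165.3  -25.2   81.6] q [ 0.061  0.874  0.127  1.85  -0.715  0.856  0.663] t 11.03
axes fwd,n,up in tool: [0.905 0.111 0.41 ] [ 0.003 -0.967  0.255] [ 0.425 -0.23  -0.875]
```

View pics/t5.png

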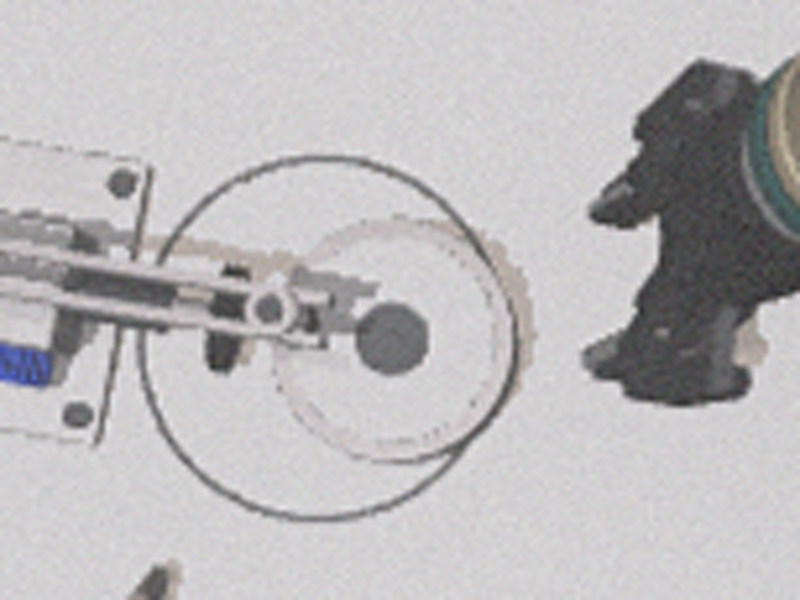

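Pot unmoved (lid mark (392,339)); the gripper is tilted and offset sideways, clear of it. Re-aligning with about 9° of roll.

```bash

python3 -m jog '{"angular":[[-3,0,0],[-6,0,0],[-6,0,0],[-6,0,0]],"travel":[[-0.1,-1.3,0.8],[-0.3,-2.68,2.2],[-0.36,-2.68,3.95],[-0.36,-2.68,3.95]],"fingers":[0.3,0.3,0.3,0.3]}'>/dev/null; python3 st.py
python3 - <<'E'
from h import *
s=read_state(); r=R.from_euler('xyz',s["tool_rot"]); p=s["eef_pos"]
print("axes fwd,n,up in tool:",*[r.inv().apply(v).round(3) for v in (D,N,[0,0,1])])
E
```

```text
fx [-112.6    3.5   14.5] F d,n,z [ 0.3 -0.2  0.6] rot [-171.   -25.2   81.3] q [ 0.129  0.863  0.     2.053 -0.891  0.577  0.852] t 11.57
axes fwd,n,up in tool: [0.905 0.065 0.421] [-0.001 -0.988  0.156] [ 0.426 -0.141 -0.894]
```

```bash

python3 -m jog '{"angular":[[0,0,0],[0,0,0],[0,0,0],[0,0,0]],"travel":[[0.5,0.2,0.3],[1.0,0.4,0.6],[1.5,0.45,0.85],[1.73,0.45,0.97]],"fingers":[0.3,0.3,0.3,0.3]}'>/dev/null; python3 st.py
for i in 1 2; do python3 -m jog '{"angular":[[0,0,0],[0,0,0],[0,0,0],[0,0,0],[0,0,0]],"travel":[[0.18,0.01,0.08],[0.36,0.03,0.17],[0.54,0.04,0.25],[0.72,0.05,0.34],[0.9,0.06,0.42]],"fingers":[0.3,0.3,0.3,0.3,0.3]}'>/dev/null; python3 st.py; done
```

```text
fx [-91.9  -2.2  12.9] F d,n,z [-0.2  0.1 -0.4] rot [-171.2  -25.2   81.5] q [ 0.094  0.868 -0.008  2.04  -0.906  0.568  0.828] t 12.07
fx [-84.4  -2.6  12.5] F d,n,z [-4.8 -0.9  0.5] rot [-171.3  -25.    81.4] q [ 0.08   0.868 -0.011  2.04  -0.915  0.56   0.818] t 12.7
fx [-72.6  -1.8  12.7] F d,n,z [-4.   0.2 -0.8] rot [-171.2  -25.2   81.4] q [ 0.064  0.868 -0.019  2.039 -0.924  0.555  0.807] t 13.32
```

```bash

python3 -m jog '{"angular":[[0,0,0],[0,0,0],[0,0,0],[0,0,0],[0,0,0]],"travel":[[0.1,-0.04,0.05],[0.2,-0.08,0.1],[0.3,-0.12,0.15],[0.4,-0.15,0.2],[0.45,-0.17,0.24]],"fingers":[0.3,0.3,0.3,0.3,0.3]}'>/dev/null; python3 st.py
for i in 1 2 3; do python3 -m jog '{"angular":[[0,0,0],[0,0,0],[0,0,0],[0,0,0]],"travel":[[0.09,0.01,0.04],[0.18,0.01,0.08],[0.27,0.02,0.13],[0.36,0.02,0.17]],"fingers":[0.3,0.3,0.3,0.3]}'>/dev/null; python3 st.py; done
```

```text
fx [-67.7  -0.   12.8] F d,n,z [-2.2 -1.3 -1.8] rot [-171.2  -25.2   81.4] q [ 0.058  0.867 -0.025  2.044 -0.931  0.547  0.806] t 13.95
fx [-64.7   0.1  12.6] F d,n,z [-6.6 -0.4  0.2] rot [-171.2  -25.1   81.4] q [ 0.052  0.867 -0.025  2.044 -0.934  0.545  0.801] t 14.45
fx [-62.2  -0.1  12.4] F d,n,z [-9.6 -0.1  3. ] rot [-171.2  -25.    81.4] q [ 0.046  0.867 -0.026  2.044 -0.937  0.541  0.797] t 14.95
fx [-59.6  -0.1  12.3] F d,n,z [-13.7   0.3   5.9] rot [-171.3  -24.9   81.4] q [ 0.04   0.866 -0.026  2.043 -0.939  0.539  0.793] t 15.45
```

```bash

python3 -m jog '{"angular":[[0,0,0],[0,0,0],[0,0,0],[0,0,0]],"travel":[[0.1,0.0,0.01],[0.2,0.0,0.04],[0.28,0.01,0.06],[0.28,0.01,0.06]],"fingers":[0.3,0.3,0.3,0.3]}'>/dev/null; python3 st.py
python3 - <<'E'
from h import *
a=[]
for i in range(6):
    im=get_image("top"); s=read_state(); a.append([*fx(s["eef_pos"]),s["force"]@D,s["force"]@N,s["force"][2]])
print(np.mean(a,0).round(2),np.std(a,0).round(2))
a=cv2.convertScaleAbs(im[145:260,150:303],alpha=1.7); cv2.imwrite("pics/t6.png",cv2.resize(a,(800,600),interpolation=cv2.INTER_CUBIC)[:,:,::-1])
E
```

```text
fx [-57.4  -0.   12.5] F d,n,z [-13.7   1.    2.5] rot [-171.3  -24.8   81.3] q [ 0.035  0.866 -0.026  2.043 -0.94   0.537  0.789] t 15.95
[-57.42   0.    12.5  -13.56   0.18   2.48] [0.04 0.   0.   0.37 0.46 0.54]
```

View pics/t6.png

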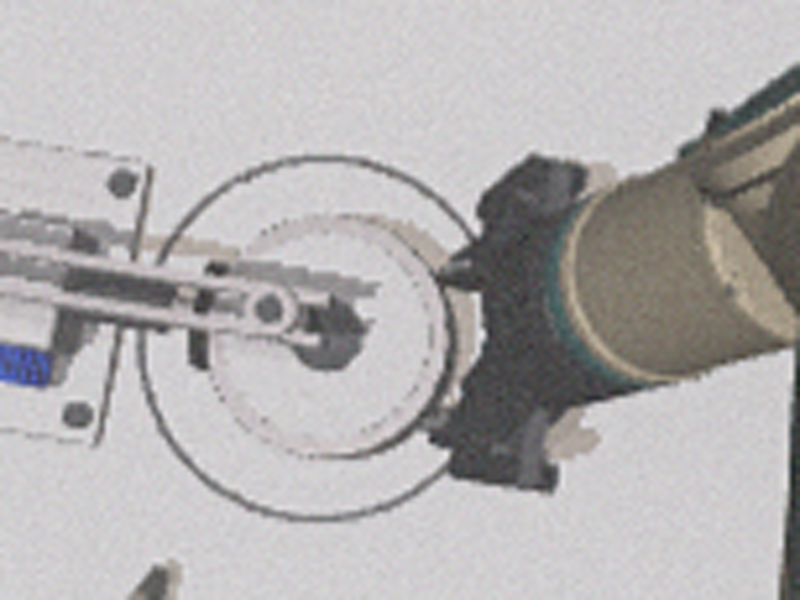

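The pot is in the ring against the pad, and the pad has moved from about x 227 to 203 in the crop, roughly 10 mm. That agrees with about 9.5–10 N on the pad. A tiny nudge, hold for over 0.5 s, then ease off slowly.

```bash

python3 -m jog '{"angular":[[0,0,0],[0,0,0],[0,0,0],[0,0,0],[0,0,0]],"travel":[[0.05,0,0.02],[0.05,0,0.02],[0.05,0,0.02],[0.05,0,0.02],[0.05,0,0.02]],"fingers":[0.3,0.3,0.3,0.3,0.3]}'>/dev/null; python3 st.py
python3 -m jog '{"angular":[[0,0,0],[0,0,0],[0,0,0]],"travel":[[0,0,0],[0,0,0],[0,0,0]],"fingers":[0.3,0.3,0.3]}'>/dev/null; python3 st.py
for i in 1 2 3 4; do python3 -m jog '{"angular":[[0,0,0],[0,0,0],[0,0,0],[0,0,0],[0,0,0]],"travel":[[-0.07,0,-0.03],[-0.14,-0.01,-0.07],[-0.22,-0.01,-0.1],[-0.29,-0.02,-0.13],[-0.36,-0.02,-0.17]],"fingers":[0.3,0.3,0.3,0.3,0.3]}'>/dev/null; python3 st.py; done
```

```text
fx [-57.3   0.   12.4] F d,n,z [-14.2   0.5   2.5] rot [-171.3  -24.8   81.3] q [ 0.035  0.866 -0.026  2.043 -0.94   0.537  0.788] t 16.88
fx [-57.3   0.   12.5] F d,n,z [-14.5   0.2   2.9] rot [-171.3  -24.8   81.3] q [ 0.035  0.866 -0.026  2.043 -0.94   0.537  0.788] t 17.25
fx [-58.1   0.2  12.9] F d,n,z [-6.1  0.2 -2. ] rot [-171.2  -25.    81.4] q [ 0.04   0.866 -0.028  2.043 -0.939  0.541  0.792] t 17.88
fx [-60.8   0.3  13.2] F d,n,z [-5.3 -0.6 -3.2] rot [-171.2  -25.2   81.4] q [ 0.046  0.866 -0.027  2.043 -0.936  0.544  0.797] t 18.5
fx [-63.4   0.3  14. ] F d,n,z [0.3 0.4 0. ] rot [-171.2  -25.3   81.5] q [ 0.052  0.865 -0.026  2.043 -0.934  0.548  0.801] t 19.12
fx [-68.5   0.1  13.5] F d,n,z [-0.   0.8  0.3] rot [-171.2  -25.2   81.4] q [ 0.058  0.866 -0.023  2.044 -0.93   0.55   0.805] t 19.75
```

```bash

python3 -m jog '{"angular":[[0,0,0],[0,0,0],[0,0,0],[0,0,0],[0,0,0]],"travel":[[-1.8,-0.1,-0.8],[-4.5,-0.3,-2.1],[-7.2,-0.5,-3.4],[-9,-0.6,-4.2],[-9,-0.6,-4.2]],"fingers":[0.3,0.3,0.3,0.3,0.3]}'>/dev/null; python3 st.py
python3 - <<'E'
from h import *
im=get_image("top")
a=cv2.convertScaleAbs(im[145:260,150:303],alpha=1.7); a=cv2.resize(a,(480,360),interpolation=cv2.INTER_CUBIC)
b=cv2.convertScaleAbs(get_image("scene")[110:290,200:440],alpha=1.3); b=cv2.resize(b,(320,240),interpolation=cv2.INTER_CUBIC)
o=np.zeros((360,800,3),np.uint8); o[:,:480]=a; o[:240,480:]=b
cv2.imwrite("pics/t7.png",o[:,:,::-1])
E
```

```text
fx [-170.2   -0.9   13.4] F d,n,z [0.5 0.2 0.1] rot [-171.2  -25.1   81.2] q [ 0.212  0.87   0.042  2.032 -0.833  0.625  0.901] t 20.38
```

View pics/t7.png

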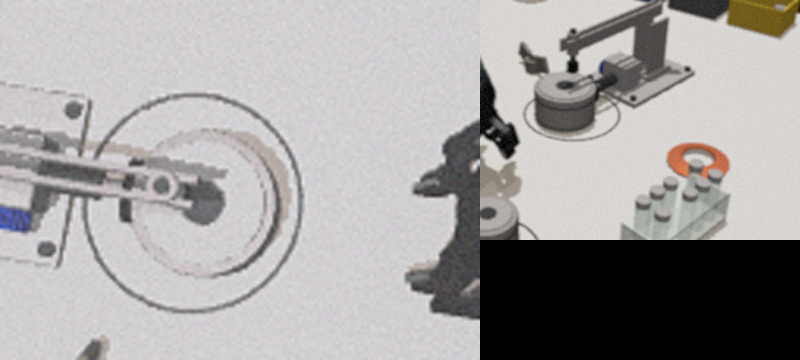

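The pot stands in the ring against the pad; its lid mark is at panel (205,203) and the gripper is well clear. Position check, then hand in.

```bash
python3 - <<'E'
from h import *
print(fx(pix2w(150+205/3.137-.5,145+203/3.13-.5,60)))
print(finish_job())
E
```

```text
[-16.2   1.6  60. ]
the job is handed in; nothing more can be done
None
```

I slid the larger pot into the marked ring, pressed it against the sprung pad and left it resting there. I then backed the gripper off, about 110 mm from where it pressed, and handed the job in at about 20.5 s.

- **Method:** I pushed the pot with two part-open, leaned-back fingers cradling it low, so it was never gripped or lifted.
- **Wrist limits:** Joints 5 and 6 reached their range limits about halfway into the ring. I backed off with the pot standing, rolled the tool about 9° and finished the push with room to spare. I don't know whether touching those limits counts against the job.
- **Pad load:** I held about 14 N at the wrist, of which roughly 4–5 N was drag, for over 0.5 s. I estimate 9–11 N on the pad itself: the wrist force less drag and the travel past contact both gave about 9–10 N, and the pad's shift in the image about 10 mm. The exact figure depends on the bench friction, which I could only estimate.
- **Final position:** The last image puts the pot's centre about 16 mm before the ring's centre and 1–2 mm off the stop line, within the roughly 2 mm calibration error. It appears upright, inside the ring and touching the pad. As I eased off it followed the pad back a few millimetres.
- **Bystanders:** The small pot, wing nut, disc spring and vial rack look undisturbed in the views I took. I did not measure them again.

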